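# Seat the keyed crank on the turning head and fit its collar

### The job

The crank of the small turning head is sitting too high because its keyway is not over the shaft's key. Turn it on its shaft, without lifting it over the tall stop post, until it drops fully home over the key; then put the wide-bored collar over the shaft so that it lies flat on the crank's hub, and let go. Leave the narrow spare collar and the other things on the bench where they are.

Things in the scene. Friction and masses are not known exactly. Their poses are not given: they have to be found in the camera images.
- stand: fixed turning head: grey round foot, 120 mm across, 16 mm high; steel boss to z = 20 mm; fixed upright shaft, 18 mm diameter, to 84 mm above the bench (last 12 mm taper to 10 mm). One key, 8 mm wide, sticks out to 14.5 mm from the axis, from z = 20 to 34 mm. Stands in any yaw. Origin on the shaft's axis at bench level; z up; x points from the axis towards the key
- stop_post: tall steel stop post fixed on the foot, 10 mm diameter (14 at its foot), top 80 mm above the bench, 46 mm from the shaft's axis, 0.65 rad to one side of the key's direction (which side varies). The crank's arm cannot pass it, so the arm must reach the key's direction from the other side. Origin on its axis, 16 mm above the bench
- stub: low steel screw head, 12 mm across, fixed on the foot 46 mm from the shaft's axis, 0.65 rad to the other side of the key, so the key points midway between post and stub. Top 23 mm above the bench; the crank passes over it. Origin on its axis, 16 mm above the bench
- crank: loose aluminium crank on the shaft, about 0.3 kg: hub 44 mm across, 28 mm high, 19 mm bore, keyway 11 mm wide on the arm's side; arm with handle; counterweight opposite, to 34 mm from the axis. Origin on the bore's axis at the hub's underside, x along the arm. It starts on top of the key (origin 34 mm up) 1.75 to 4.53 rad off, and drops to 20 mm when the arm is within about 0.1 rad of the key's direction
- crank_handle (a point): middle of the crank's upright black handle: round rod 12 mm in diameter, 30 mm high, on the arm's end, 52 mm from the bore's axis, 43 mm above the hub's underside. The arm's upper face (12 mm wide, 18 mm round the handle; 10 mm thick) is 15 mm below this point. Pushed sideways, it turns the crank, which stays where it is left until it drops
- collar_mid (a point): the collar that fits: a loose plain steel ring, 34 mm outside, 21.6 mm bore, 20 mm high, 60 g, lying flat on the bench; the point is its centre, half-way up. Set down on the seated crank's hub this point is 58 mm above the bench, with the shaft's tip 26 mm above it
- spare_collar_mid (a point): the spare collar, which does not fit: a narrower loose steel ring, 26 mm outside, 12 mm bore, 20 mm high, to be left alone; the point is its centre, half-way up
- wax_block: bystander: green rectangular wax block, 42 x 55 x 24 mm (its x, y, z), origin under its centre. The block and the two collars stand about the turning head's left and near left side, changing places
- talc_jar: bystander: white round jar with a blue lid, 39 mm across, 62 mm high, origin under its centre
- lamp_spirit: bystander: round glass spirit lamp, 66 mm across, 69 mm high, origin under its centre
- pin_block: bystander: wooden bar 22 x 100 x 20 mm (its x, y, z), lying beyond the turning head, origin under its centre. (Furniture: the bench lamp's long black head hangs 0.2 to 0.3 m above the bench, over x = 0.46 to 0.53 m, from y = -0.10 m to the right; the front edge of the shelf overhead is at x = 0.7 m)
Things that resemble listed ones, but are neither listed nor needed, are in the scene too. What is shaped like the part that bears collar_mid but brown or pink is not meant.

How it is judged (in metres and radians):
On the way, in this order (a step that is already met when the one before it is completed fails the run):
1. the crank has dropped fully home over the key (z of crank in the frame of stand below 0.0225 m and angle between the x axis of crank and the x axis of stand, either way round below 0.2 rad and x of crank_handle in the frame of stand above 0.04 m and angle between crank's own z axis and vertical below 0.06 rad), for 0.2 s.
2. the wide-bored collar is on the shaft, flat on the crank's hub (horizontal distance between collar_mid and crank below 0.004 m and z of collar_mid in the frame of stand between 0.0555 and 0.0605 m and angle between collar_mid's own z axis and vertical below 0.08 rad), for 0.2 s.
At the end, for the whole second after the job is handed in: The crank is home (its origin less than 22.5 mm above the bench, arm within 0.2 rad of the key's direction, upright within 0.06 rad) and the wide collar lies on its hub round the shaft (axis within 4 mm, centre 55.5 to 60.5 mm above the bench, level within 0.08 rad), all at rest and released (all of step 1 and all of step 2 and linear speed of crank below 0.02 m/s); the robot touches nothing.
It fails at once if the crank is lifted more than 15 mm above its starting height (z of crank in the frame of stand above 0.049 m).
It fails at once if the spare collar or another thing on the bench is moved more than 25 mm (distance of any of spare_collar_mid, talc_jar, lamp_spirit, pin_block, wax_block from where it was at the start of the episode above 0.025 m).
It also fails if it takes over 72 s, if anything falls off the work surface, if the arm or the gripper's body presses on something with over 40 N, if the wrist force passes 120 N, or if a joint passes its speed limit or range.

### The arm

A 7-joint arm with a two-finger parallel gripper is mounted at the origin on a cart in front of the work surface, level with it; the furniture and walls round the work are solid. World frame = base frame: x ahead of the robot, y to its left, z up, the work surface at z = 0. Lengths are in m, angles in degrees, forces in N, time in s.
With the tool pointing down it reaches from about 0.4 to 0.9 m from the base axis. Payload 5.5 kg.
Tool frame: the origin (TCP) lies between the finger pads; the fingertips stand 25 mm ahead of it and the grasp point (between the pads) lies 6 mm ahead of it; z points along the fingers, y is the line along which they close (so a half turn about z gives the same grasp; the last joint's range is limited). The gripper opens to 92 mm and grips with 3 to 60 N. Pads are 19 mm wide; open, the fingers measure 130 mm over their backs; the gripper's body (75 mm by 190 mm) begins 47 mm behind the grasp point.
Start: joints at [79.824, 28.699, -24.465, 88.831, 12.651, 65.22, -12.049], TCP at [0.277, -0.588, 0.219] pointing down, gripper open.
Joint ranges: [-164.97, 164.97], [-17.58, 116.51], [-87.97, 89.64], [11.32, 138.91], [-80.73, 260.73], [10.89, 115.49], [-147.41, 147.41]. Speed limits (degrees/s): [147.25, 147.25, 180, 180, 180, 180, 180].

### API

Orientations are given as a 3x3 rotation matrix whose columns are the frame's x, y, z axes.
In Python, from bench import get_state, cams, ticket gives the robot as it stands.
- The arm moves only by the shell command python3 -m jog 'ROWS' [FORCE]. ROWS is text: rows parted by semicolons, each of 5 numbers parted by spaces: the finger opening in mm, from 0 to 91.8, then the shift along the tool's x, y, z in mm, then the turn about the tool's z in degrees. In form: jaw tx ty tz yaw; .... A call has 1 to 8 rows; each row shifts and turns the commanded pose from where the row before left it, along the tool's axes as they then stand; what a row does not reach is not made up. A row lasts 1/8 s, in which the tool goes at most 62.5 mm and 10.7 degrees, less where a joint would pass 70% of its speed; a pose out of reach is approached as far as the arm can. A call with a gripper value outside its range is refused whole. The fingers move at their own pace and stop on an object; FORCE is the grip in N (left out, the last holds). Time passes only in rows, so rows that do not move let the fingers close. It gives the time, the measured TCP pose, the force, the opening and the grip force at its end, in the units of the state.
- get_state(): the state, without advancing time (a new reading comes with each control period).
- cams.get_image(name): name is "side" or "top" or "wrist"; returns a dict with "frame" (384x512x3 uint8, blue, green, red), "K" (3x3 intrinsics, pixels), "dist_coeffs" ([k1, k2, p1, p2, k3] as OpenCV has them; the pictures are not rectified), "view" (4x4, takes a point from world to camera coordinates). Camera axes: x right, y down, z forward; pixel columns grow to the right and rows downward; lengths in m; the calibration is good to about 2 mm. A picture is of the moment at which its call begins. There is no depth.
- ticket.sign_off(): hands the job in; it is judged then, once.
The state is a dict: "time_s": time; "joint_positions": joint angles; "joint_velocities": joint speeds; "effort": joint torques, N m; "ee_pos": TCP position; "eef_rot": TCP orientation; "contact_force": force on the tool from outside, world axes, zero at the start; "moment": the same for the moment, N m; "gripper_width": opening from 0.0 (shut) to 1.0 (fully open); "finger_force": force on a finger pad.
Only numpy, scipy, OpenCV 4.12 (cv2) and the standard library are available. Lean on these libraries where they do the work, as an engineer would, in place of code of your own. Each camera call takes 0.05 s, during which the arm holds its last target. There are 200 camera calls.

## Working session

There is one attempt and no reset: what is moved stays moved. The work goes in short steps, Python scripts to look and compute and a shell command to move; the robot and the scene stay as the last step left them, time stands still between calls to the robot, and variables do not carry over. Pictures are saved under pics/ and viewed, at most 10 in all, crops included, and the job is handed in when it is done.

```bash
mkdir -p pics; ls
python3 - <<'E'
from bench import get_state,cams
import cv2,numpy as np
s=get_state();print({k:np.round(v,3).tolist() for k,v in s.items()})
for n in("side","top"):
    d=cams.get_image(n);cv2.imwrite(f"pics/{n}0.png",d["frame"]);print(n,d["K"],d["dist_coeffs"],d["view"])
a=cv2.imread("pics/top0.png");cv2.imwrite("pics/top0b.png",cv2.resize(a,(800,600),interpolation=cv2.INTER_CUBIC))
a=cv2.imread("pics/side0.png");cv2.imwrite("pics/side0b.png",cv2.resize(a,(800,600),interpolation=cv2.INTER_CUBIC))
E
```

```text
pics
{'time_s': 0.0, 'joint_positions': [79.823, 28.754, -24.453, 88.891, 12.651, 65.219, -12.048], 'joint_velocities': [-0.023, -0.016, 0.05, -0.053, 0.057, 0.019, 0.008], 'effort': [0.001, -56.66, -5.816, -27.911, -0.069, 0.031, 0.0], 'ee_pos': [0.277, -0.587, 0.218], 'eef_rot': [[0.904, 0.427, -0.001], [0.427, -0.904, 0.002], [0.0, -0.002, -1.0]], 'contact_force': [-0.177, -0.588, -0.131], 'moment': [0.02, 0.006, -0.049], 'finger_force': 0.0, 'gripper_width': 1.003}
side [[365.40246918   0.         257.26011453]
 [  0.         365.40246918 184.97714336]
 [  0.           0.           1.        ]] [-0.00718323  0.          0.          0.          0.        ] [[-0.85092994 -0.52488938 -0.0202331   0.57343646]
 [-0.27480775  0.47767337 -0.83445123  0.1508375 ]
 [ 0.4476594  -0.70449932 -0.55071024  0.72096144]
 [ 0.          0.          0.          1.        ]]
top [[365.70289143   0.         255.87761505]
 [  0.         365.70289143 188.5224782 ]
 [  0.           0.           1.        ]] [-0.09825588  0.          0.          0.          0.        ] [[ 0.01346403 -0.99963732  0.0233225   0.09364072]
 [-0.99422525 -0.01586733 -0.10613378  0.6012672 ]
 [ 0.10646535 -0.02175883 -0.99407831  0.85563201]
 [ 0.          0.          0.          1.        ]]
```

View pics/top0b.png

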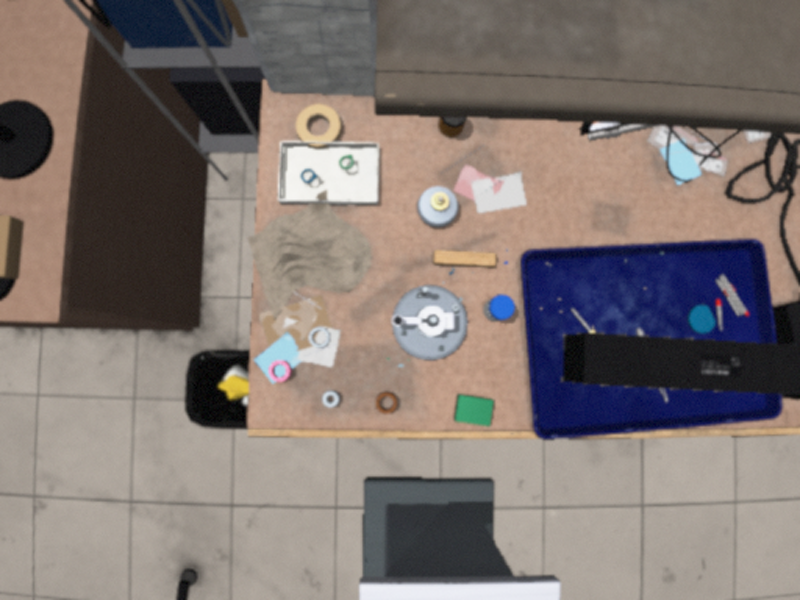

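View pics/side0b.png

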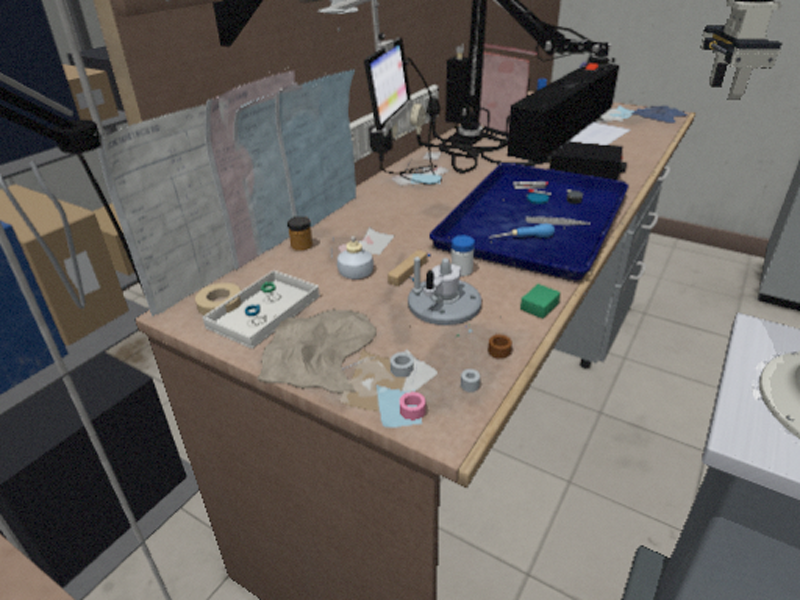

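The top view shows the stand around (431,322), with the crank arm pointing left and the handle at (398,321). The wide steel collar is at (320,338) and the narrow one at (331,399). The decoys are pink and brown. Next I'll enlarge the stand.

```bash
cat > h.py <<'E'
import cv2,numpy as np
from bench import get_state,cams
def ray(d,u,v,z):
    p=cv2.undistortPoints(np.array([[[u,v]]],float),d["K"],np.array(d["dist_coeffs"]))[0,0]
    V=np.array(d["view"]);R,t=V[:3,:3],V[:3,3]
    c=-R.T@t;r=R.T@np.array([p[0],p[1],1]);return c+r*(z-c[2])/r[2]
def px(d,P):
    V=np.array(d["view"]);P=np.array(P,float).reshape(-1,1,3)
    return cv2.projectPoints(P,cv2.Rodrigues(V[:3,:3])[0],V[:3,3],d["K"],np.array(d["dist_coeffs"]))[0][:,0]
def snap(n,f,crop=None,s=1):
    d=cams.get_image(n);a=d["frame"]
    if crop:x0,y0,x1,y1=crop;a=a[y0:y1,x0:x1]
    cv2.imwrite(f"pics/{f}.png",cv2.resize(a,None,fx=s,fy=s,interpolation=cv2.INTER_CUBIC));return d
def tool(dw):  # world shift (m) -> tool mm
    return np.round(np.array(get_state()["eef_rot"]).T@np.array(dw)*1000,1)
E
python3 - <<'E'
from h import *
d=snap("top","t1",(190,170,350,270),5)
k=1/1.5625
for n,u,v,z in[("shaft",432,320,.084),("handle",398,321,.092),("collar",320,338,.02),("spare",331,399,.02),("block",475,410,.024),("jar",501,307,.062),("foot",431,322,.016)]:
    print(n,ray(d,u*k,v*k,z).round(4))
E
```

```text
shaft [0.5577 0.0563 0.084 ]
handle [0.555  0.1059 0.092 ]
collar [0.531  0.2256 0.02  ]
spare [0.4372 0.2063 0.02  ]
block [ 0.4232 -0.0162  0.024 ]
jar [ 0.5801 -0.0493  0.062 ]
foot [0.5588 0.0525 0.016 ]
```

View pics/t1.png

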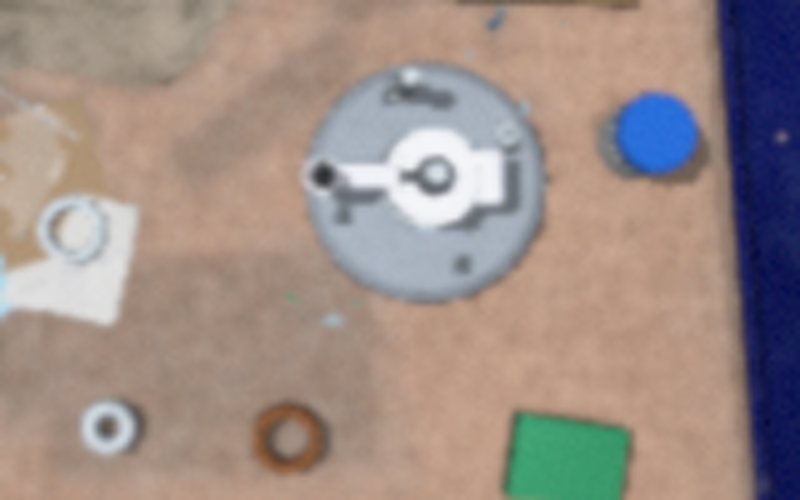

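Run:
```python
from h import *
d=cams.get_image("top")
f=lambda u,v,z:ray(d,190+(u+.5)/5-.5,170+(v+.5)/5-.5,z)
s=f(438,174,.084);print("shaft",s)
for n,u,v,z in[("handle",323,176,.092),("post",411,76,.08),("stub",508,133,.023),("dark",462,264,.016),("foot",426,182,.016),("collar",73,229,.02),("spare",109,427,.02)]:
    p=f(u,v,z);q=(p-s)[:2];print(n,p.round(4),np.hypot(*q).round(4),np.degrees(np.arctan2(q[1],q[0])).round(1))
```

```text
shaft [0.55863762 0.05469847 0.084     ]
handle [0.5565 0.1071 0.092 ] 0.0524 92.4
post [0.6037 0.0671 0.08  ] 0.0468 15.4
stub [0.5831 0.0156 0.023 ] 0.0462 -57.9
dark [0.519  0.0371 0.016 ] 0.0434 -156.0
foot [0.559  0.0551 0.016 ] 0.0005 47.1
collar [0.5332 0.2271 0.02  ] 0.1743 98.4
spare [0.438  0.2074 0.02  ] 0.1945 128.3
```

```bash
python3 -m jog '0 0 0 0 8.4; 0 0 0 0 8.4; 0 0 0 0 8.5; 0 25 -50 0 0; 0 25 -50 0 0; 0 25 -50 0 0; 0 25 -50 0 0; 0 0 -50 0 0' 10; python3 -c "
from h import *;print(get_state()['joint_positions'])"
```

```text
time_s: 1.2
ee_pos: [0.3797, -0.3354, 0.2193]
eef_rot: [[1.0, 0.002, 0.002], [0.002, -1.0, 0.0], [0.002, -0.0, -1.0]]
contact_force: [0.9, 0.7, -0.0]
gripper_width: 0.173
finger_force: 0.0
[ 61.32193667  13.86665318 -26.32609926 109.17677992   7.0849999
  58.47043495 -57.91949055]
```

```bash
python3 -m jog '0 0 -55 0 0; 0 0 -55 0 0; 0 0 -55 0 0; 0 0 -55 0 0; 0 0 -55 0 0; 0 0 -55 0 0; 0 30 -55 0 0; 0 50 -55 0 0'; python3 -m jog '0 50 0 0 0; 0 50 0 0 0;0 22 -3 0 -2.4; 0 0 0 0 0;0 0 0 0 0'
python3 - <<'E'
from h import *
print(get_state()['joint_positions'])
d=snap("wrist","w1",None,1.5)
print(px(d,[[.5565,.1071,.092],[.5586,.0547,.084],[.6037,.0671,.08],[.5332,.2271,.02]])*1.5)
E
```

```text
time_s: 2.2
ee_pos: [0.4502, 0.0946, 0.2198]
eef_rot: [[1.0, -0.001, 0.002], [-0.001, -1.0, -0.002], [0.002, 0.002, -1.0]]
contact_force: [1.7, -1.7, 0.4]
gripper_width: 0.005
finger_force: 0.0
time_s: 2.82
ee_pos: [0.5707, 0.0963, 0.2188]
eef_rot: [[0.999, 0.041, -0.001], [0.041, -0.999, -0.0], [-0.001, 0.0, -1.0]]
contact_force: [0.6, 0.4, -0.3]
gripper_width: 0.003
finger_force: 0.0
[  23.75819795   26.42544071  -47.19025138   98.83003333   21.24469652
   64.19958501 -117.53705529]
[[360.84382829 292.37587379]
 [441.34844545 288.91882707]
 [426.41903687 218.51026513]
 [212.34454616 289.23664543]]
```

View pics/w1.png

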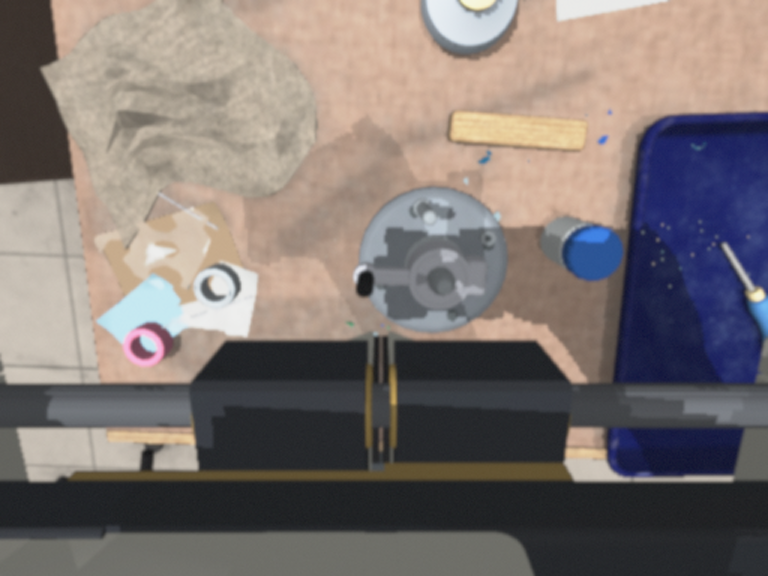

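The wrist view agrees with the top view to about 3 mm: handle at (364,288), shaft at (441,284) and post at (429,213). I'll go down behind the handle.

```bash
python3 -m jog '0 13 -9.5 0 0; 0 0 0 45 0; 0 0 0 45 0; 0 0 0 36 0; 0 0 0 0 0;0 0 0 0 0'; python3 -m jog '0 -8 0 0 0; 0 -9.3 -2.2 0 -10; 0 -9.3 -2.2 0 -10; 0 0 0 0 0;0 0 0 0 0'
python3 - <<'E'
from h import *
d=snap("side","s2",(220,130,360,235),5.7)
E
```

```text
time_s: 3.62
ee_pos: [0.5856, 0.107, 0.0947]
eef_rot: [[0.999, 0.042, 0.002], [0.042, -0.999, 0.001], [0.002, -0.001, -1.0]]
contact_force: [0.2, -0.2, -0.3]
gripper_width: 0.008
finger_force: 0.0
time_s: 4.25
ee_pos: [0.5583, 0.1075, 0.094]
eef_rot: [[0.926, 0.377, 0.002], [0.377, -0.926, -0.0], [0.002, 0.001, -1.0]]
contact_force: [0.7, 0.3, -0.4]
gripper_width: 0.005
finger_force: 0.0
```

View pics/s2.png

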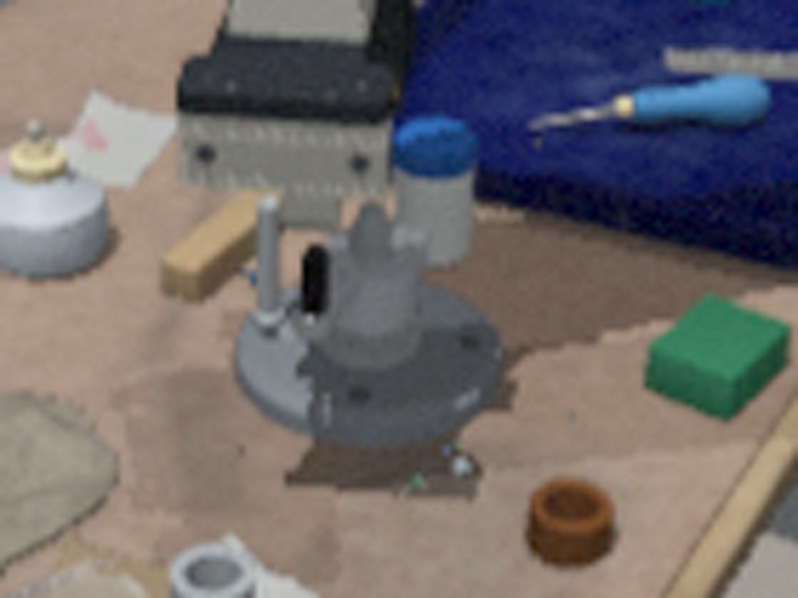

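Run:
```python
from h import *
d=cams.get_image("side")
P=[[.558,.1075,.069],[.558,.1075,.094],[.5596,.054,.084],[.5565,.1071,.077],[.5586+.052*np.cos(2.07),.0547+.052*np.sin(2.07),.077],[.6037,.0671,.08]]
print((px(d,P)-[220,130])*5.7)
cv2.imwrite("pics/s3.png",cv2.resize(d["frame"][100:220,230:370],None,fx=5,fy=5))
```

```text
[[311.52579913 292.14782251]
 [311.89433807 240.27657814]
 [370.16666028 202.46139162]
 [315.32028731 276.25443868]
 [372.39496478 283.49738148]
 [265.36349855 198.18376972]]
```

View pics/s3.png

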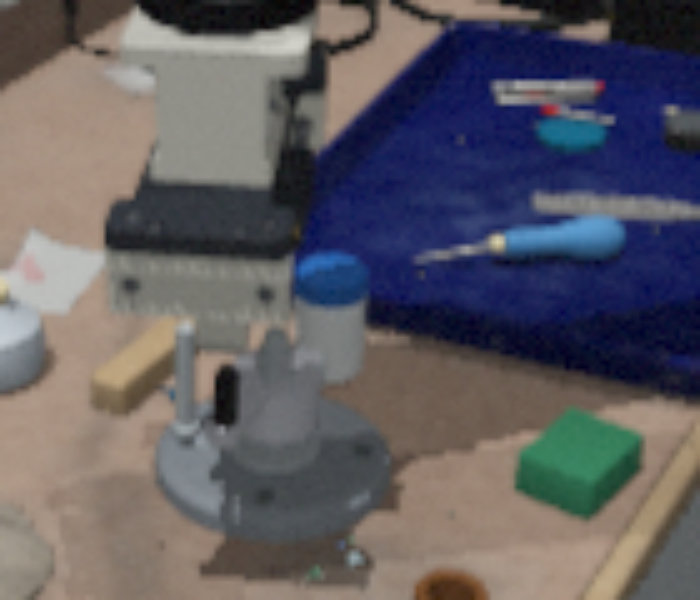

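Run:
```python
from h import *
d=cams.get_image("side")
a=d["frame"][150:192,255:300];s=cv2.resize(a,None,fx=13,fy=13,interpolation=cv2.INTER_NEAREST)
cv2.imwrite("pics/s4.png",s)
```

```text
(no output)
```

View pics/s4.png

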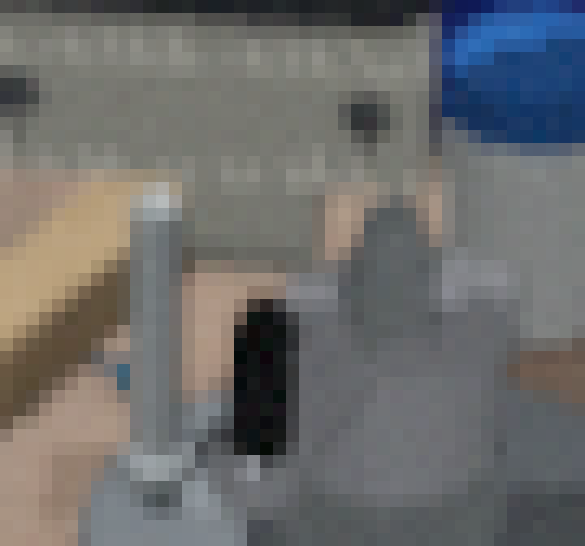

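Run:
```python
from h import *
d=cams.get_image("side")
print(px(d,[[.277,-.587,.218],[.277,-.587,.193],[.277+.427*.046,-.587-.904*.046,.193],[.277-.427*.046,-.587+.904*.046,.193]])*1.5625)
s=get_state();print(s["ee_pos"],s["time_s"],s["joint_positions"])
w=cams.get_image("wrist");V=np.array(w["view"]);print("cam",-V[:3,:3].T@V[:3,3],V[2,:3])
cv2.imwrite("pics/w2.png",w["frame"][130:370,150:450]);cv2.imwrite("pics/w2.png",cv2.resize(w["frame"],None,fx=1.5,fy=1.5))
```

```text
[[722.64884618  95.25297226]
 [719.11641799 107.84499813]
 [711.43048835 101.55119937]
 [727.32533725 114.56920254]]
[0.55795345 0.10766649 0.09336927] 4.45 [  21.74184052   35.81584843  -46.77814791  106.06178599   32.57331844
   52.42556541 -108.04685207]
cam [0.62441335 0.13403278 0.25935112] [-0.24476912 -0.10141474 -0.964263  ]
```

View pics/w2.png

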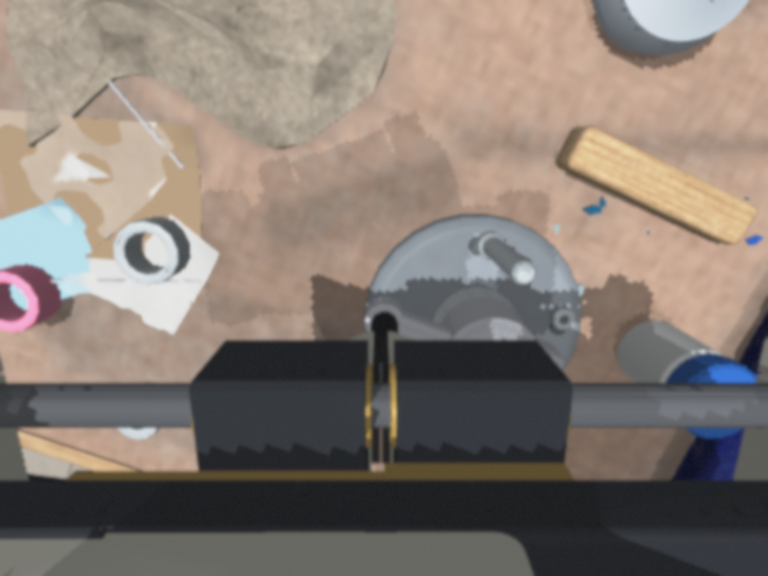

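Run:
```python
from h import *
w=cams.get_image("wrist");s=get_state();p=s["ee_pos"];R=np.array(s["eef_rot"])
L=[p,p+R[:,2]*.025,p+R@[.0095,0,.025],p+R@[-.0095,0,.025],p+R@[0,0,-.04]]
L+=[[.5565,.1071,z] for z in(.062,.092)]+[[.5586+.052*np.cos(1.96),.0547+.052*np.sin(1.96),.092],[.6037,.0671,.08]]
print(px(w,L)*1.5)
```

```text
[[377.45150831 351.63858273]
 [377.71766266 328.14190173]
 [377.65301501 306.89902198]
 [377.78070372 348.86549591]
 [376.83550865 406.01168109]
 [378.18635612 326.10567599]
 [377.95480693 353.72653732]
 [371.05733471 396.52530747]
 [519.84717968 272.7735148 ]]
```

The handle hasn't moved: in the wrist view it is still at (384,322), below the fingertips. With the jaws shut, the tips are higher than I assumed, so the tool passed over the handle. I'll back off, go 26 mm lower and push again.

```bash
python3 -m jog '0 8.8 3.7 0 10; 0 8.8 3.7 0 10; 0 10 0 0 0; 0 0 0 13 0;0 0 0 13 0; 0 0 0 0 0;0 0 0 0 0'; python3 -m jog '0 -8 0 0 0; 0 -8 0 0 0;0 -3 0 0 0; 0 -9.3 -2.2 0 -10; 0 -9.3 -2.2 0 -10;0 -9.3 -2.2 0 -10;  0 0 0 0 0;0 0 0 0 0'
python3 - <<'E'
from h import *
d=cams.get_image("side");a=d["frame"][120:210,240:330];cv2.imwrite("pics/s5.png",cv2.resize(a,None,fx=4,fy=4))
t=cams.get_image("top");b=t["frame"][170:250,230:310];cv2.imwrite("pics/s5.png",np.hstack([cv2.resize(a,(400,400)),cv2.resize(b,(400,400))]))
E
```

```text
time_s: 5.42
ee_pos: [0.586, 0.1065, 0.0668]
eef_rot: [[0.999, 0.042, -0.001], [0.042, -0.999, 0.0], [-0.001, -0.0, -1.0]]
contact_force: [0.1, 0.1, 0.0]
gripper_width: 0.004
finger_force: 0.0
time_s: 6.42
ee_pos: [0.5395, 0.1059, 0.0673]
eef_rot: [[0.847, 0.532, 0.001], [0.532, -0.847, 0.0], [0.001, 0.0, -1.0]]
contact_force: [-1.0, -0.4, 0.1]
gripper_width: 0.003
finger_force: 0.0
```

View pics/s5.png

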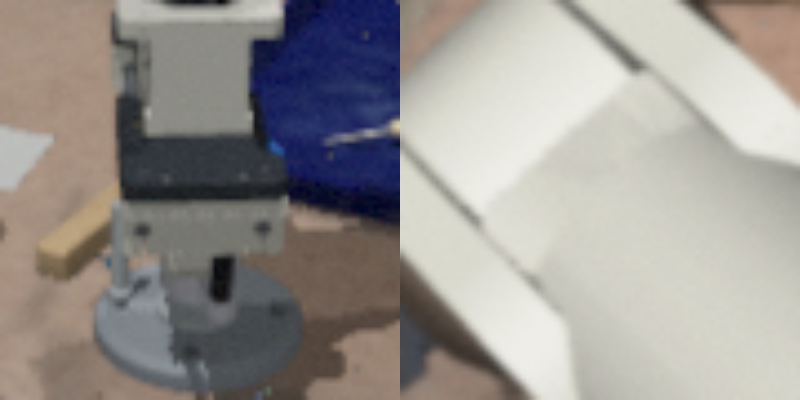

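The handle is now turning ahead of the finger, at (222,280) in the left half of the picture. I'll carry on along the arc.

```bash
python3 -m jog '0 -8.6 -1 0 -9; 0 -8.6 -1 0 -9;0 -8.6 -1 0 -9;0 -8.6 -1 0 -9;0 -8.6 -1 0 -9;0 -8.6 -1 0 -9;0 -8.6 -1 0 -9;0 0 0 0 0'
cat > st.py <<'E'
from h import *
s=get_state();p=np.array(s["ee_pos"]);R=np.array(s["eef_rot"]);q=R.T@([.559,.054,p[2]]-p)*-1000
print("p",q.round(1),"theta",np.degrees(np.arctan2(R[1,0],R[0,0])).round(1),"j7",s["joint_positions"][6].round(1))
d=cams.get_image("side");a=d["frame"]
u,v=px(d,[.559,.054,.07])[0].astype(int);c=a[v-40:v+50,u-60:u+60].max(2)<28
n,l,st,ce=cv2.connectedComponentsWithStats(c.astype(np.uint8))
for i in range(1,n):
    if 15<st[i][4]<200:
        e=ce[i]+[u-60,v-40];fits=[]
        for zz in(.077,.063):
            h=[[.559+.052*np.cos(f),.054+.052*np.sin(f),zz] for f in np.radians(range(360))]
            D=np.hypot(*(px(d,h)-e).T);fits.append((int(D.argmin()),D.min().round(1)))
        print("blob",e.round(1),st[i],fits)
E
python3 st.py
```

```text
time_s: 7.52
ee_pos: [0.5043, 0.0596, 0.0669]
eef_rot: [[-0.089, 0.996, -0.0], [0.996, 0.089, 0.0], [0.0, -0.0, -1.0]]
contact_force: [0.2, 0.5, 0.1]
gripper_width: 0.005
finger_force: 0.0
p [ 10.5 -54.    0. ] theta 95.1 j7 -44.3
```

```bash
python3 -m jog '0 -8.6 -1 0 -9; 0 -8.6 -1 0 -9;0 -8.6 -1 0 -9;0 -8.6 -1 0 -9;0 -8.6 -1 0 -9;0 -8.6 -1 0 -9;0 -8.6 -1 0 -9;0 0 0 0 0'; python3 st.py;  python3 -m jog '0 -8.6 -1 0 -9; 0 -8.6 -1 0 -9;0 -8.6 -1 0 -9;0 -8.6 -1 0 -9;0 -8.6 -1 0 -9;0 0 0 0 0'; python3 st.py
```

```text
time_s: 8.57
ee_pos: [0.5297, 0.0085, 0.067]
eef_rot: [[-0.928, 0.373, -0.0], [0.373, 0.928, 0.001], [0.0, 0.001, -1.0]]
contact_force: [-0.2, 0.4, 1.1]
gripper_width: 0.009
finger_force: 0.0
p [ 10.2 -53.1  -0. ] theta 158.1 j7 18.1
time_s: 9.38
ee_pos: [0.5708, 0.0015, 0.0671]
eef_rot: [[-0.92, -0.393, -0.0], [-0.393, 0.92, 0.001], [-0.0, 0.001, -1.0]]
contact_force: [0.1, 0.3, -0.3]
gripper_width: 0.005
finger_force: 0.0
p [  9.7 -52.9  -0. ] theta -156.9 j7 62.9
blob [283.2 157.8] [57 23  4 10 31] [(303, np.float64(0.2)), (303, np.float64(4.6))]
```

```bash
python3 -m jog '0 -8.5 -1 0 -9; 0 -8.5 -1 0 -9;0 -6 -0.6 0 -6;0 0 0 0 0'; python3 st.py;  python3 -m jog '0 -1.9 -0.3 0 -2;0 -1.9 -0.3 0 -2; 0 0 0 0 0;0 0 0 0 0'; python3 st.py;  python3 -m jog '0 -1.9 -0.3 0 -2;0 -1.9 -0.3 0 -2; 0 0 0 0 0;0 0 0 0 0'; python3 st.py
```

```text
time_s: 9.93
ee_pos: [0.5912, 0.0109, 0.0672]
eef_rot: [[-0.68, -0.733, -0.0], [-0.733, 0.68, 0.0], [0.0, 0.0, -1.0]]
contact_force: [0.4, 0.3, 0.3]
gripper_width: 0.007
finger_force: 0.0
p [  9.7 -53.   -0. ] theta -132.9 j7 86.1
blob [275.7 158.4] [49 24  4 10 30] [(325, np.float64(0.2)), (322, np.float64(4.8))]
time_s: 10.48
ee_pos: [0.5946, 0.0128, 0.0672]
eef_rot: [[-0.625, -0.781, 0.0], [-0.781, 0.625, 0.0], [-0.0, -0.0, -1.0]]
contact_force: [-0.2, -0.7, 0.8]
gripper_width: 0.006
finger_force: 0.0
p [  9.9 -53.5  -0. ] theta -128.7 j7 90.2
blob [272.9 164.5] [47 31  3  9 21] [(341, np.float64(4.8)), (335, np.float64(0.3))]
time_s: 11.02
ee_pos: [0.5973, 0.0155, 0.0671]
eef_rot: [[-0.569, -0.823, -0.0], [-0.823, 0.569, 0.0], [-0.0, 0.0, -1.0]]
contact_force: [-0.1, 0.2, -0.0]
gripper_width: 0.009
finger_force: 0.0
p [  9.9 -53.4  -0. ] theta -124.6 j7 94.0
blob [273. 165.] [47 31  3  9 22] [(341, np.float64(5.2)), (335, np.float64(0.8))]
```

```bash
python3 -m jog '0 10 0 0 0;0 10 0 0 0;0 0 0 -50 0; 0 0 0 -50 0; 55 0 0 -20 9; 55 0 0 0 9;55 0 0 0 9; 55 0 0 0 9'; python3 -m jog '55 0 0 0 9; 55 0 0 0 10.4; 55 18 48 0 0; 55 18 48 0 0; 55 18 48 0 0; 55 18 48 0 0;55 0 0 0 0;55 0 0 0 0';python3 st.py
python3 - <<'E'
from h import *
w=cams.get_image("wrist");s=get_state();p=np.array(s["ee_pos"]);R=np.array(s["eef_rot"])
print("collar pred",px(w,[[.5332,.2271,.02],[.5345,.2255,.02]]))
L=np.array([p+R@[0,sy*.0275,dz] for sy in(1,-1) for dz in(0,.025)]);print(px(w,L))
a=w["frame"].copy();cv2.imwrite("pics/w6.png",cv2.resize(a,None,fx=1.5,fy=1.5,interpolation=cv2.INTER_CUBIC))
E
```

```text
time_s: 12.08
ee_pos: [0.5854, -0.0021, 0.1871]
eef_rot: [[-0.945, -0.326, -0.0], [-0.326, 0.945, -0.001], [0.0, -0.001, -1.0]]
contact_force: [-0.6, 0.4, 0.1]
gripper_width: 0.393
finger_force: 0.0
time_s: 13.08
ee_pos: [0.5142, 0.1899, 0.1869]
eef_rot: [[-1.0, 0.001, 0.0], [0.001, 1.0, -0.001], [-0.0, -0.001, -1.0]]
contact_force: [0.4, -1.1, 0.2]
gripper_width: 0.594
finger_force: 0.0
p [ 44.9 135.9  -0.2] theta 179.9 j7 29.3
blob [280.7 138.2] [52  0  8 18 71] [(307, np.float64(19.5)), (306, np.float64(24.3))]
blob [273.1 165.1] [47 31  3  8 17] [(341, np.float64(5.3)), (335, np.float64(0.9))]
collar pred [[289.79914997 187.78747608]
 [288.28985074 188.95119213]]
[[303.75014245 233.03332688]
 [297.83677149 217.51258664]
 [205.87495092 232.99707208]
 [211.59165416 217.48687069]]
```

View pics/w6.png

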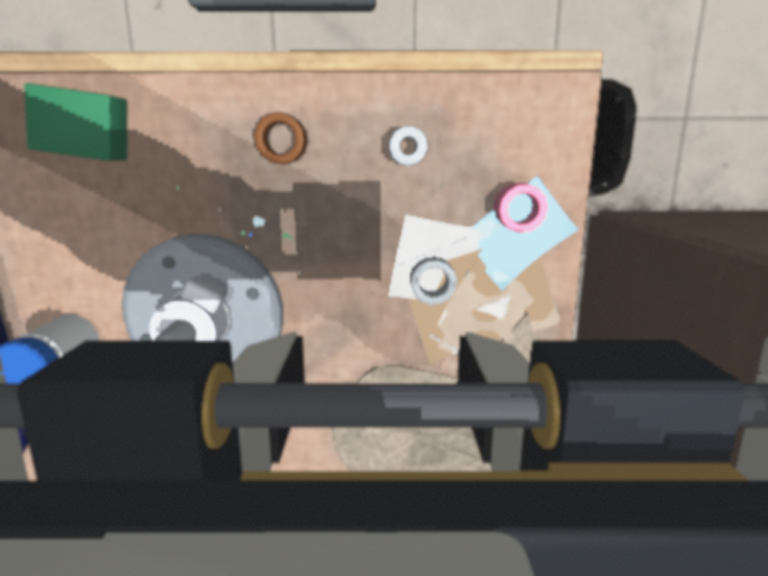

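The collar's top is at about (433,280) in the wrist view, within 2 mm of my estimate. The tips look higher than the stated geometry, so I'll go down and check for contact as I go.

```bash
python3 -m jog '55 -18 36 0 0; 55 0 0 50 0; 55 0 0 50 0; 55 0 0 40 0; 55 0 0 10 0; 55 0 0 0 0;55 0 0 0 0'; python3 -m jog '55 0 0 3 0; 55 0 0 3 0; 55 0 0 0 0'; python3 -m jog '55 0 0 3 0; 55 0 0 0 0'; python3 -c "
from h import *;print(get_state()['contact_force'])"
```

```text
time_s: 14.05
ee_pos: [0.5334, 0.2275, 0.0389]
eef_rot: [[-1.0, 0.002, 0.002], [0.002, 1.0, 0.001], [-0.002, 0.001, -1.0]]
contact_force: [0.6, 0.2, 0.5]
gripper_width: 0.603
finger_force: 0.0
time_s: 14.42
ee_pos: [0.5321, 0.2269, 0.0311]
eef_rot: [[-1.0, 0.001, 0.0], [0.001, 1.0, -0.0], [-0.0, -0.0, -1.0]]
contact_force: [0.5, 0.2, -0.6]
gripper_width: 0.597
finger_force: 0.0
time_s: 14.68
ee_pos: [0.5319, 0.2269, 0.0279]
eef_rot: [[-1.0, 0.001, -0.0], [0.001, 1.0, -0.0], [0.0, -0.0, -1.0]]
contact_force: [-0.1, 0.2, -0.2]
gripper_width: 0.6
finger_force: 0.0
[-0.11715294  0.19360584 -0.22114798]
```

```bash
python3 -m jog '55 0 0 2 0; 55 0 0 0 0'|sed -n 2,7p; python3 -m jog '55 0 0 2 0; 55 0 0 0 0'|grep -E 'ee_pos|force'; python3 -m jog '55 0 0 2 0; 55 0 0 0 0'|grep -E 'ee_pos|force'
```

```text
ee_pos: [0.532, 0.2269, 0.026]
eef_rot: [[-1.0, 0.001, -0.0], [0.001, 1.0, -0.0], [0.0, -0.0, -1.0]]
contact_force: [-0.6, -0.5, -0.3]
gripper_width: 0.603
finger_force: 0.0
ee_pos: [0.532, 0.2269, 0.024]
contact_force: [0.1, -0.3, 0.3]
finger_force: 0.0
ee_pos: [0.532, 0.2269, 0.022]
contact_force: [1.0, -0.0, 0.4]
finger_force: 0.0
```

```bash
for i in 1; do :; done; python3 -m jog '55 0 0 3 0; 55 0 0 3 0; 55 0 0 0 0'|grep -E 'ee_pos|contact'; python3 -m jog '55 0 0 3 0; 55 0 0 0 0'|grep -E 'ee_pos|contact'; python3 -m jog '55 0 0 3 0; 55 0 0 0 0'|grep -E 'ee_pos|contact'
```

```text
ee_pos: [0.5319, 0.2268, 0.0158]
contact_force: [0.2, -0.7, -0.4]
ee_pos: [0.532, 0.2269, 0.0129]
contact_force: [1.3, 0.1, 0.7]
ee_pos: [0.532, 0.2269, 0.0099]
contact_force: [-0.5, 0.5, 1.1]
```

```bash
python3 -m jog '0 0 0 0 0; 0 0 0 0 0; 0 0 0 0 0; 0 0 0 0 0; 0 0 0 0 0; 0 0 0 0 0' 12|grep -E 'ee_pos|contact|grip|finger'
```

```text
ee_pos: [0.5322, 0.227, 0.0102]
contact_force: [0.1, 0.5, 0.3]
gripper_width: 0.354
finger_force: 12.0
```

```bash
python3 -m jog '0 0 0 -20 0; 0 0 0 -40 0; 0 0 0 -40 0; 0 0 0 -30 0; 0 0 0 0 0;0 0 0 0 0' 20; python3 -m jog '0 -6 -40 0 0; 0 -7 -45 0 0; 0 -7 -45 0 0; 0 -5.5 -42.8 0 0;0 0 0 0 0;0 0 0 0 0'
python3 - <<'E'
from h import *
s=get_state();p=np.array(s["ee_pos"])
d=cams.get_image("side");print(px(d,[p,[.559,.054,.084]]))
for n in("side","wrist"):
    d=cams.get_image(n);cv2.imwrite(f"pics/{n}7.png",d["frame"])
E
```

```text
time_s: 17.8
ee_pos: [0.532, 0.2265, 0.1401]
eef_rot: [[-1.0, 0.001, 0.0], [0.001, 1.0, -0.001], [-0.0, -0.001, -1.0]]
contact_force: [-0.5, -0.7, -1.0]
gripper_width: 0.346
finger_force: 20.0
time_s: 18.55
ee_pos: [0.5567, 0.0545, 0.1394]
eef_rot: [[-1.0, 0.001, -0.002], [0.001, 1.0, 0.001], [0.002, 0.001, -1.0]]
contact_force: [0.1, 0.6, -1.1]
gripper_width: 0.344
finger_force: 20.0
[[286.4532267  145.48275291]
 [285.16022459 165.58158807]]
```

```bash
python3 -m jog '0 -1 0 20 0; 0 0 0 18 0; 0 0 0 0 0;0 0 0 0 0'|grep -E 'ee_pos|contact|width'; python3 -m jog '0 0 0 3 0; 0 0 0 3 0; 0 0 0 3 0; 0 0 0 0 0'|grep -E 'ee_pos|contact|width'; python3 -m jog '0 0 0 2 0; 0 0 0 2 0; 0 0 0 2 0; 0 0 0 0 0'|grep -E 'ee_pos|contact|width'
```

```text
ee_pos: [0.5584, 0.0546, 0.102]
contact_force: [0.7, 0.7, -1.2]
gripper_width: 0.346
ee_pos: [0.5583, 0.0541, 0.0929]
contact_force: [-0.4, 0.2, -0.5]
gripper_width: 0.342
ee_pos: [0.5583, 0.0541, 0.0869]
contact_force: [0.6, 0.1, -0.5]
gripper_width: 0.345
```

```bash
python3 -m jog '0 0 0 2 0; 0 0 0 2 0; 0 0 0 2 0; 0 0 0 0 0'|grep -E 'ee_pos|contact|width'; python3 -m jog '0 0 0 2 0; 0 0 0 2 0; 0 0 0 2 0; 0 0 0 0 0'|grep -E 'ee_pos|contact|width'; python3 -m jog '0 0 0 3 0; 0 0 0 3 0; 0 0 0 3 0; 0 0 0 0 0'|grep -E 'ee_pos|contact|width'
```

```text
ee_pos: [0.5583, 0.0542, 0.0809]
contact_force: [0.7, 0.6, -0.6]
gripper_width: 0.345
ee_pos: [0.5584, 0.0541, 0.0749]
contact_force: [0.2, 0.5, -1.0]
gripper_width: 0.347
ee_pos: [0.5582, 0.0541, 0.0658]
contact_force: [0.2, -0.1, 0.1]
gripper_width: 0.347
```

```bash
python3 -m jog '0 0 0 3 0; 0 0 0 2 0; 0 0 0 0 0'|grep -E 'ee_pos|contact|width'; python3 -m jog '0 0 0 1 0; 0 0 0 1 0; 0 0 0 0 0'|grep -E 'ee_pos|contact|width';  python3 -m jog '0 0 0 0.8 0; 0 0 0 0 0; 0 0 0 0 0'|grep -E 'ee_pos|contact|width'
```

```text
ee_pos: [0.5584, 0.0542, 0.061]
contact_force: [0.1, 0.1, -0.6]
gripper_width: 0.346
ee_pos: [0.5585, 0.0541, 0.0591]
contact_force: [-0.7, -0.3, 0.5]
gripper_width: 0.347
ee_pos: [0.5585, 0.0542, 0.0583]
contact_force: [-0.2, -0.6, -0.6]
gripper_width: 0.345
```

```bash
python3 -m jog '46 0 0 0 0; 46 0 0 0 0; 46 0 0 0 0; 46 0 0 0 0;46 0 0 0 0'|grep -E 'ee_pos|contact|width'; python3 -m jog '46 0 0 -5 0; 46 0 0 -15 0; 46 0 0 -40 0; 46 0 0 -40 0;46 0 0 -30 0; 46 45 0 0 0; 46 45 0 0 0; 46 30 0 0 0'|grep -E 'ee_pos|contact|width'
python3 - <<'E'
from h import *
d=cams.get_image("side");g=d["frame"].astype(int)
# profile down the shaft axis + predicted rows
for z in(.084,.068,.048,.020):print(z,px(d,[.559,.054,z])[0].round(1))
u,_=px(d,[.559,.054,.06])[0].astype(int)
print(g[155:205,u-16:u+17:2].mean(2).astype(int))
E
python3 st.py
```

```text
ee_pos: [0.5585, 0.0542, 0.0584]
contact_force: [0.2, -0.3, 0.2]
gripper_width: 0.503
ee_pos: [0.4364, 0.0547, 0.1887]
contact_force: [0.7, -0.5, 0.0]
gripper_width: 0.501
0.084 [285.2 165.6]
0.068 [285.  171.2]
0.048 [284.8 178.1]
0.02 [284.6 187.5]
[[148 146 142 142 120  15  28  33  35  33  44 101 107 110 112 109 109]
 [144 147 143 138 110  24  18  16  27  29  31  78 105 108 110 106 103]
 [145 145 143 130  89  33  11  18  24  24  37  66  88  93  93  92  79]
 [145 143 117 101  92  50  21  18  22  21  31  63  65  74  76  64  56]
 [146 143  67  58 117  92  51  46  30  18  48  80  69  71  68  67  59]
 [151 141  31  34 117 119  99  92  48  30  61 140  77  69  71  65  74]
 [153 142  26  20 122 133 130 118  97  85  66 157 160 108  97 100 112]
 [153 146  22  18 129 146 140 135 121 112 103 140 172 150 137 151 127]
 [155 146  20  22 128 147 145 145 134 131 123 136 148 157 146 148 125]
 [156 119  22  24 126 147 145 147 147 144 134 138 148 148 145 131 123]
 [154  83  21  28 135 145 148 148 162 159 145 138 147 148 145 138 129]
 [127  71  19  21 144 149 149 150 176 167 146 141 147 150 147 140 12
[... 2129 characters left out ...]
33]
 [150 147 148 149 149 148 149 137 144 140 143 140 133 131 130 133 131]
 [150 152 149 146 148 149 146 110 131 152 138 130 132 132 132 132 131]
 [148 153 154 149 151 152 143  87 107 150 139 131 130 131 131 132 130]
 [133 154 154 155 152 151 144 106 130 149 144 132 134 133 134 132 127]
 [105 137 150 158 156 156 155 146 154 155 153 134 135 136 132 126 111]
 [ 92 106 128 149 156 163 162 162 162 161 161 147 142 134 126 106  87]
 [ 93  93 101 124 135 150 156 156 161 159 154 150 135 120 106  84  78]
 [123  88  94  94 108 122 130 136 139 137 131 125 107  97  85  80  74]]
p [126.2   1.1   0.4] theta -179.8 j7 43.6
blob [273.  165.2] [47 32  3  8 20] [(342, np.float64(5.4)), (335, np.float64(1.0))]
```

The pixel profile shows the collar's rim round the shaft at hub height. The tool reached the seated height with no resistance and has let go and moved clear, so I'm handing in.

```bash
python3 -m jog '46 0 0 0 0;46 0 0 0 0;46 0 0 0 0'|head -1; python3 -c "
from bench import ticket;print(ticket.sign_off())"
```

```text
time_s: 24.92
the job is handed in; nothing more can be done
None
```

I turned the crank until it dropped home over the key, set the wide-bored collar on its hub and released it, and handed the job in at about 25 s; the hand-in returned no verdict, and my final check was from side-camera pixels and the contact readings.

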